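# Slide the loaded plate carrier home into its parking bay

### The arm

A 6-joint arm with a two-finger parallel gripper is mounted at the origin on a cart in front of the work surface, level with it; the furniture and walls round the work are solid. World frame = base frame: x ahead of the robot, y to its left, z up, the work surface at z = 0. Lengths are in m, angles in degrees, forces in N, time in s.
With the tool pointing down it reaches from about 0.3 to 0.75 m from the base axis. Payload 8.5 kg.
Tool frame: the origin (TCP) lies at the very end of the fingers, on their centre line; the grasp point (between the pads) lies 19 mm behind it; z points along the fingers, y is the line along which they close (so a half turn about z gives the same grasp; the last joint's range is limited). The gripper opens to 85 mm and grips with 20 to 120 N. Pads are 22 mm wide; open, the fingers measure 114 mm over their backs; the gripper's body (76 mm by 85 mm) begins 54 mm behind the grasp point. The pads swing forward as they close: fully open they stand 13 mm farther back than shut.
Start: joints at [58.654, 21.807, 74.336, -0, 83.858, -12.336], TCP at [0.179, 0.52, 0.231] pointing down, gripper open.
Joint ranges: [-178.18, 178.18], [-50.72, 133.34], [12.68, 142.11], [-81.47, 261.47], [9.98, 163.14], [-165.26, 165.26]. Speed limits (degrees/s): [136.94, 136.94, 180, 180, 180, 180].

### API

Orientations are given as a 3x3 rotation matrix whose columns are the frame's x, y, z axes.
In Python, from rig import observe, cams, ticket gives the robot as it stands.
- The arm moves only by the tool move_arm, never from a script. Its arguments are lists of equal length, an entry for each row: "jaw": the finger opening in cm, from 0 to 8.54; "dp": the shift along the tool's x, y, z in cm, a list of three; "turn": the turn, a rotation vector about the tool's x, y, z in rad, a list of three. In form: {"jaw": [jaw, ...], "dp": [[tx, ty, tz], ...], "turn": [[wx, wy, wz], ...]}. A call has 1 to 12 rows; each row shifts and turns the commanded pose from where the row before left it, along the tool's axes as they then stand; what a row does not reach is not made up. A row lasts 1/12 s, in which the tool goes at most 41.7 mm and 7.16 degrees, less where a joint would pass 70% of its speed; a pose out of reach is approached as far as the arm can. A call is refused whole if a number of a shift passes 4.17 or a number of a turn 0.125, either way. A call with a gripper value outside its range is refused whole. The fingers move at their own pace and stop on an object; "force" is the grip in N (left out, the last holds). Time passes only in rows, so rows that do not move let the fingers close. It gives the time, the measured TCP pose, the force, the opening and the grip force at its end, in the units of the state.
- observe(): the state, without advancing time (a new reading comes with each control period).
- cams.get_image(name): name is "scene" or "top" or "wrist"; returns (picture, depth): 384x512x3 uint8, red, green, blue; 384x512 float32, m along the optical axis (not along the pixel's ray), 0 where there is no reading.
- cams.calibration(name): a dict with "vertical_fov" (degrees; the focal length in pixels is half the picture's height over the tangent of half this angle, whatever the lens; pixels are square), "cx", "cy" (the principal point, pixels), "view" (4x4, takes a point from world to camera coordinates); the wrist camera has in their place "tool_from_camera" (4x4, takes a point from camera to tool coordinates, whose origin is the TCP and whose axes are the flange's). Camera axes: x right, y up, looking along -z (the intrinsics and any distortion apply to the point x, -y, -z); pixel columns grow to the right and rows downward; lengths in m; the calibration is good to about 2 mm. A picture is of the moment at which its call begins: read the wrist's pose just before it. calibration takes no time and is no camera call.
- ticket.close_job(): hands the job in; it is judged then, once.
Trained networks look in the newest picture that a camera, given by its name, has taken for a name from the list of things; names that differ only in an ending like _2 or _b are one class to them, and where a whole thing is asked for, a point or a joint stands for the part that bears it (a point fixed in the world has none). Each returns a list of dicts, best first, with "p" (0 to 1); they miss things now and then, are a little off and sometimes report something else, mostly with a low value. They report only what shows in the picture. A call takes as long as a camera call. They do not tell look-alikes from the thing itself.
- cams.spot_in(camera, query): "box" ([centre column, centre row, width, height] as shares, 0 to 1, of the picture: columns of its width, rows of its height, round what is visible of it).
- cams.outline_of(camera, query): "mask" (384x512 bool, what is visible of it) and "box" ([centre column, centre row, width, height] as shares, 0 to 1, of the picture: columns of its width, rows of its height, round what is visible of it).
- cams.mark_of(camera, query): "location" ([column, row] as shares, 0 to 1, of the picture: columns of its width, rows of its height: a listed point, or the origin of a listed thing).
The state is a dict: "time_s": time; "q": joint angles; "qvel": joint speeds; "joint_efforts": joint torques, N m; "position": TCP position; "tool_rot": TCP orientation; "ft_force": force on the tool from outside, world axes, zero at the start; "wrist_torque": the same for the moment, N m; "grip_width": finger opening in m; "gripper_force": force on a finger pad.
Only numpy, scipy, OpenCV 4.12 (cv2) and the standard library are available. Lean on these libraries where they do the work, as an engineer would, in place of code of your own. Each camera call takes 0.05 s, during which the arm holds its last target. There are 200 camera calls.

### The job

Push the loaded wire carrier of culture plates along the worktop into the low pale aluminium parking bay, until it stands fully home against the black bumper at the back, square between the rails. Only push it, low down near its base so that it slides and stays upright: do not tip, lift or carry it, and leave the other things on the bench where they are.

Things in the scene. Friction and masses are not known exactly. Their poses are not given: they have to be found in the camera images.
- carrier: The only wire plate carrier, in the open on the left of the worktop: square upright cage holding red and green plates, solid to push on, 108 x 108 mm, 200 mm high (open wire top to 244 mm). 0.6 to 0.95 kg, friction about 0.6: pushed above some 70 mm it may tip, pushed lower it slides. Origin: centre of its underside; x, y square to its sides; the bay lies on its -y side, so push its +y side.
- bay: Fixed U-shaped parking bay right of the carrier: aluminium rails 25 mm high, blue paint between them (no step). Origin: on the worktop, where the carrier's underside centre is when fully home. Mouth open toward its own +y (about the robot's left), so the carrier goes in along its -y. Rails' inner faces at x = +-65 mm, straight up to y = +15 mm, then flaring 16 mm outward to y = +44 mm, where they end.
- bay_mouth (a point): Point on the worktop in the middle of the bay's mouth, level with the ends of the rails, 44 mm from the bay's origin along its +y. A parked carrier stands 10 mm out past it, so the side you push (54 mm from the origin) never goes in between the rails. The carrier has 11 mm to spare on each side between the straight rails.
- bay_stop (a point): Middle of the front face of the black rubber bumper on the bay's back stop, 13 mm above the worktop, 54 mm from the bay's origin along its -y. The carrier is fully home when its leading side rests against this.
- flask: Bystander, loose, to be left alone: clear conical flask, 80 mm across, 119 mm tall. Origin: centre of its underside.
- plates: Bystander, loose, to be left alone: short free stack of red culture plates without a carrier, 95 mm across, 106 mm tall. Origin: centre of its underside.
- dish: Bystander, loose, to be left alone: single flat yellow-orange culture plate, 90 mm across, 15 mm high. Origin: centre of its underside.
- timer: Bystander, loose, to be left alone: small white bench timer, 45 x 70 x 29 mm high. Origin: centre of its underside.
- jar: Bystander, loose, to be left alone: white jar with a red screw lid, 64 mm across, 75 mm tall. Origin: centre of its underside.
- pot: Bystander, loose, to be left alone: small brown pot with a red screw lid, 59 mm across, 58 mm tall. Origin: centre of its underside.
Not all that is in view belongs to the job. Leave any blue or purple look-alike of the carrier alone.

How it is judged (in metres and radians):
On the way:
1. The carrier has entered the mouth of the bay, upright, and is not yet home (y of carrier in the frame of bay between 0.012 and 0.08 m and x of carrier in the frame of bay between -0.03 and 0.03 m and angle between carrier's own z axis and vertical below 0.2 rad), for 0.02 s.
At the end, for the whole second after the job is handed in: The carrier stands upright and at rest on the worktop inside the bay, its centre within 8 mm of fully home along the bay, between the rails (within 16 mm of the centre line) and square to them within 0.1 rad (y of carrier in the frame of bay between -0.008 and 0.008 m and x of carrier in the frame of bay between -0.016 and 0.016 m and (angle between the x axis of carrier and the x axis of bay, either way round below 0.1 rad or angle between the x axis of carrier and the y axis of bay, either way round below 0.1 rad) and angle between carrier's own z axis and vertical below 0.05 rad and height (world z) of carrier below 0.005 m and linear speed of carrier below 0.01 m/s); the robot touches nothing.
It fails at once if the carrier is tipped by more than 0.2 rad (angle between carrier's own z axis and vertical above 0.2 rad).
It fails at once if the carrier is lifted: the centre of its underside more than 15 mm above the worktop (height (world z) of carrier above 0.015 m).
It fails at once if a bystander (flask, stack of plates, single plate, timer, jar or pot) is displaced by more than 15 mm or knocked over (distance of any of flask, plates, dish, timer, jar, pot from where it was at the start of the episode above 0.015 m or angle between any of flask, plates, dish, timer, jar, pot's own z axis and vertical above 0.3 rad).
It also fails if it takes over 58 s, if anything falls off the work surface, if the arm or the gripper's body presses on something with over 40 N, if the wrist force passes 120 N, or if a joint passes its speed limit or range.

## Working session

There is one attempt and no reset: what is moved stays moved. The work goes in short steps, Python scripts to look and compute and a tool call to move; the robot and the scene stay as the last step left them, time stands still between calls to the robot, and variables do not carry over. Pictures are saved under pics/ and viewed, at most 10 in all, crops included, and the job is handed in when it is done.

Besides the shell and the picture viewer there is one more tool, called after "Request:" as name(argument=value, ...), one argument or row to a line, values as JSON. move_arm: Moves the arm, as the interface text tells. Its arguments: {"type":"object","properties":{"jaw":{"type":"array","items":{"type":"number"}},"dp":{"type":"array","items":{"type":"array","items":{"type":"number"}}},"turn":{"type":"array","items":{"type":"array","items":{"type":"number"}}},"force":{"type":"number"}},"required":["jaw","dp","turn"]}

```bash
mkdir -p pics; cat > h.py <<'E'
import numpy as np, cv2
from rig import observe, cams, ticket
def cloud(name):
    img,d=cams.get_image(name); c=cams.calibration(name)
    return img,d,c
def P(c,d,u,v):
    f=192/np.tan(np.radians(c['vertical_fov'])/2)
    u=np.asarray(u,float);v=np.asarray(v,float)
    p=np.stack([(u-c['cx'])/f*d,-(v-c['cy'])/f*d,-d,np.ones_like(d)],-1)
    return (p@np.linalg.inv(c['view']).T)[...,:3]
def world(c,d):
    v,u=np.mgrid[0:384,0:512]; return P(c,d,u,v)
E
python3 - <<'E'
from h import *
o=observe();print(o)
ims=[]
for n in('scene','top'):
    img,d,c=cloud(n);print(n,{k:v for k,v in c.items() if k!='view'})
    W=world(c,d); ims.append(img)
    for q in('carrier','bay','bay_mouth','bay_stop','flask','plates','dish','timer','jar','pot'):
        if q.startswith('bay_') or q=='bay':
            for r in cams.mark_of(n,q)[:2]:
                u,v=r['location'][0]*512,r['location'][1]*384
                print(n,q,round(r['p'],2),int(u),int(v),W[min(int(v),383),min(int(u),511)].round(3))
        else:
            for r in cams.outline_of(n,q)[:3]:
                m=r['mask']&(d>0); w=W[m]
                if len(w): print(n,q,round(r['p'],2),(np.array(r['box'])*[512,384,512,384]).round(),np.percentile(w,3,0).round(3),np.percentile(w,97,0).round(3))
for n,i in zip('st',ims): cv2.imwrite(f'pics/{n}0.png',i[...,::-1])
E
```

```text
{'time_s': 0.0, 'q': array([ 5.86536134e+01,  2.18407759e+01,  7.43839986e+01,  8.68929812e-04,
        8.38582001e+01, -1.23354878e+01]), 'qvel': array([-0.05395311,  0.01587354, -0.02112753, -0.01340729, -0.00321781,
        0.00327117]), 'joint_efforts': array([ 2.15295649e-04, -4.48452258e+01, -2.31282932e+01, -1.32714995e-04,
        4.67036283e-03, -7.00117980e-06]), 'position': array([0.17900409, 0.51975126, 0.23071823]), 'tool_rot': array([[-9.45455973e-01,  3.25749008e-01, -7.66235449e-04],
       [ 3.25749748e-01,  9.45455230e-01, -1.22895492e-03],
       [ 3.24110465e-04, -1.41152377e-03, -9.99998951e-01]]), 'ft_force': array([1.22773726, 0.60757364, 0.22138188]), 'wrist_torque': array([-0.00165646,  0.01434878,  0.00032469]), 'gripper_force': 0.0, 'grip_width': 0.08536898071131403}
scene {'vertical_fov': 43.242766400577736, 'cx': 253.50328830567204, 'cy': 196.63036567063332}
scene carrier 0.85 [146. 239.  69. 100.] [ 0.248 -0.26  -0.002] [ 0.394 -0.062  0.247]
scene carrier 0.8 [235.  94.  44.  88.] [-0.036  0.167 -0.742] [0.44  1.451 0.247]
scene carrier 0.69 [258. 142. 
[... 1334 characters left out ...]
outh 0.85 285 217 [ 0.517 -0.043 -0.001]
top bay_mouth 0.22 397 233 [ 0.537 -0.338  0.047]
top bay_stop 0.73 320 227 [ 0.504 -0.145  0.019]
top flask 0.75 [290. 153.  23.  42.] [ 0.671 -0.025  0.005] [0.721 0.038 0.115]
top plates 0.92 [341. 166.  42.  43.] [ 0.655 -0.178  0.012] [ 0.76  -0.097  0.106]
top dish 0.56 [213. 141.  29.  17.] [0.534 0.149 0.001] [0.756 0.297 0.206]
top dish 0.23 [304. 220.  51.  55.] [ 0.379 -0.151 -0.003] [ 0.583 -0.046  0.241]
top timer 0.75 [160. 151.  26.  21.] [0.582 0.359 0.006] [0.625 0.422 0.029]
top jar 0.96 [400. 226.  30.  34.] [ 0.535 -0.363  0.01 ] [ 0.59  -0.31   0.077]
top pot 0.61 [387. 254.  27.  25.] [ 0.445 -0.348  0.001] [ 0.498 -0.297  0.06 ]
```

```bash
python3 - <<'E'
import cv2,numpy as np
for n in 'st':
    i=cv2.imread(f'pics/{n}0.png'); cv2.imwrite(f'pics/{n}0b.png',cv2.resize(i,(800,600),interpolation=cv2.INTER_CUBIC))
E
```

```text
(no output)
```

View pics/s0b.png

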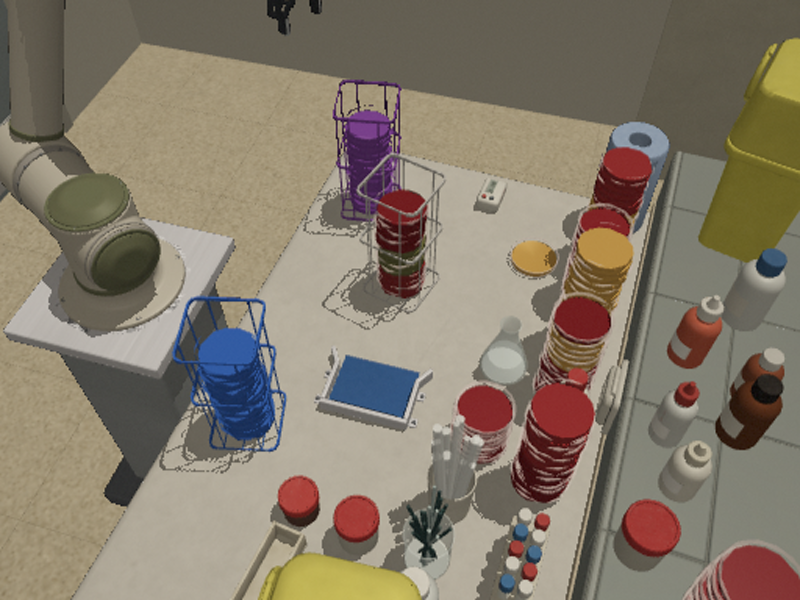

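View pics/t0b.png

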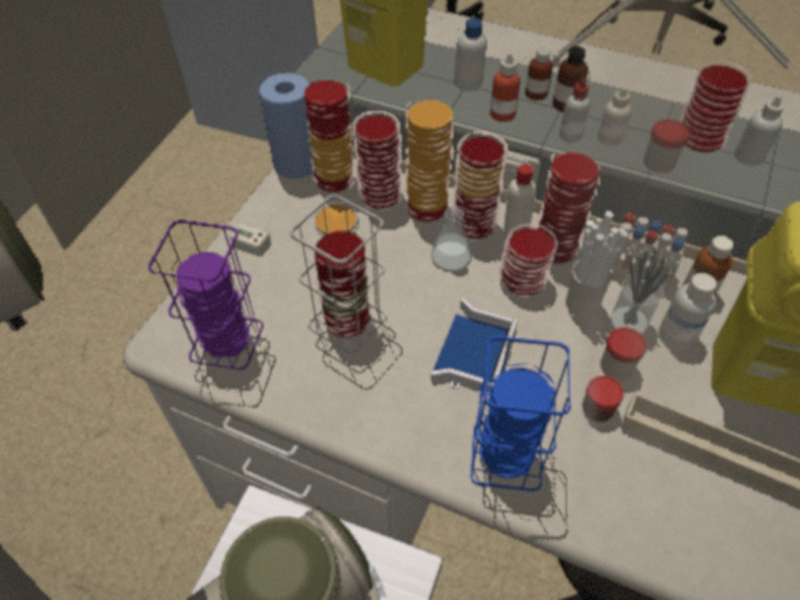

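The scene view shows the clear carrier at about (400,240), purple behind it at (370,150), blue at (235,390), and the bay at (375,385). In the top view the carrier is at (345,280) and the bay at (475,345). Next I'll fit the poses.

```bash
cat >> h.py <<'E'
def both():
    out=[]
    for n in('scene','top'):
        img,d,c=cloud(n);W=world(c,d);out.append((img[d>0],W[d>0]))
    return np.concatenate([o[0] for o in out]).astype(int),np.concatenate([o[1] for o in out]),out
def sel(W,x0,x1,y0,y1,z0,z1):
    return (W[:,0]>x0)&(W[:,0]<x1)&(W[:,1]>y0)&(W[:,1]<y1)&(W[:,2]>z0)&(W[:,2]<z1)
def rect(p):
    return cv2.minAreaRect(p[:,:2].astype(np.float32)*1000)
E
python3 - <<'E'
from h import *
C,W,out=both()
cv=np.full((600,800,3),255,np.uint8)
# plan view: x up, y left ; 1 px = 1 mm ; centre y=0.1
def draw(m,col):
    for p in W[m]:
        u=int(400-(p[1]-0.1)*1300);v=int(750-(p[0])*1000*1.1+0)
        if 0<=u<800 and 0<=v<600: cv2.circle(cv,(u,v),1,col,-1)
draw(sel(W,.3,.75,-.3,.45,.006,.035),(180,180,180))
draw(sel(W,.3,.75,-.3,.45,.05,.2),(0,150,0))
draw(sel(W,.3,.75,-.3,.45,.23,.26),(0,0,255))
cv2.imwrite('pics/plan.png',cv)
for k,(c,w) in enumerate(out):
    print(k,'carrier top',rect(w[sel(w,.40,.60,.05,.25,.228,.26)]),'n',sel(w,.40,.60,.05,.25,.228,.26).sum())
    print(k,'purple top',rect(w[sel(w,.28,.50,.255,.45,.225,.26)]))
    print(k,'bay rails',rect(w[sel(w,.42,.62,-.18,0.02,.015,.032)]))
    b=w[(c[:,2]>c[:,0]+40)&sel(w,.42,.62,-.18,0.02,-.005,.008)]
    print(k,'blue',rect(b),len(b))
    z=[w[sel(w,.40,.60,.05,.25,a,a+.03)] for a in (0.003,.06,.12,.17)]
    print([ (np.percentile(q,2,0).round(3),np.percentile(q,98,0).round(3)) for q in z])
E
```

```text
0 carrier top ((492.29229736328125, 138.80905151367188), (114.547607421875, 112.47813415527344), 73.75352478027344) n 331
0 purple top ((375.6995849609375, 322.936767578125), (110.70378112792969, 117.50553131103516), 10.002681732177734)
0 bay rails ((512.2786254882812, -100.03031921386719), (173.064697265625, 111.59107971191406), 0.23588766157627106)
0 blue ((510.6212158203125, -86.0400390625), (129.49497985839844, 91.0386734008789), 0.05036211386322975) 1415
[(array([0.404, 0.054, 0.003]), array([0.597, 0.241, 0.03 ])), (array([0.446, 0.097, 0.06 ]), array([0.543, 0.17 , 0.089])), (array([0.432, 0.079, 0.121]), array([0.553, 0.183, 0.15 ])), (array([0.45 , 0.096, 0.172]), array([0.536, 0.179, 0.199]))]
1 carrier top ((493.046630859375, 137.88314819335938), (111.14643096923828, 113.2308578491211), 74.83515167236328) n 342
1 purple top ((377.7745056152344, 322.8089599609375), (113.60045623779297, 112.23340606689453), 10.001311302185059)
1 bay rails ((510.3363037109375, -100.243408203125), (174.01132202148438, 108.08966827392578), 0.05088893696665764)
1 blue ((502.0147399902344, -95.32063293457031), (153.48748779296875, 102.98119354248047), 0.69537752866745) 1092
[(array([0.405, 0.057, 0.003]), array([0.584, 0.245, 0.032])), (array([0.436, 0.079, 0.061]), array([0.535, 0.176, 0.09 ])), (array([0.431, 0.077, 0.122]), array([0.539, 0.198, 0.149])), (array([0.45 , 0.096, 0.173]), array([0.536, 0.176, 0.198]))]
```

View pics/plan.png

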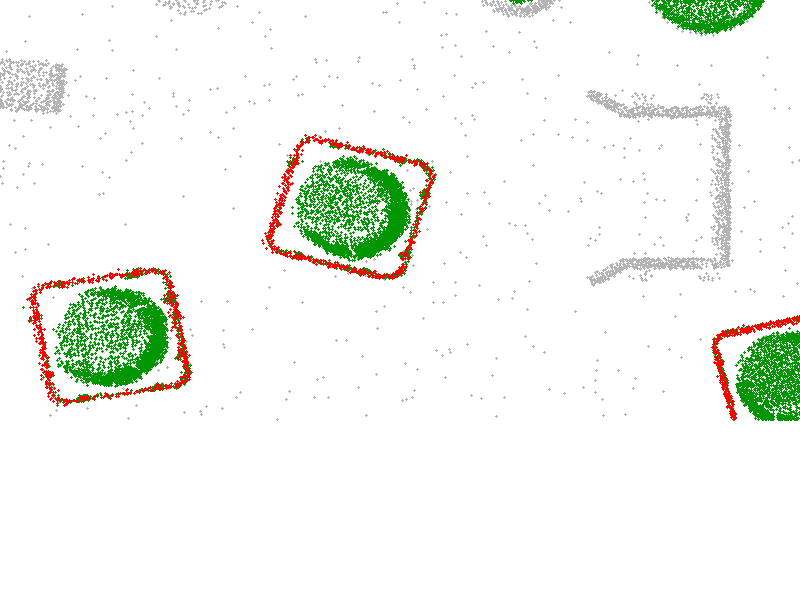

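Carrier ≈ (0.493, 0.138), yaw −15.7°. Bay ≈ (0.511, −0.090), yaw 0. The plan is to push with the open fingers as a two-point pusher, tool tilted about 40° so the body clears the carrier. First I raise the tool, then cross over.

Request:
move_arm(
  jaw=[6, 6, 6, 6, 6, 6],
  dp=[
    [0, 0, -3],
    [0, 0, -3],
    [0, 0, -3],
    [0, 0, -3],
    [0, 0, -2],
    [0, 0, 0],
  ],
  turn=[
    [0, 0, 0.11],
    [0, 0, 0.11],
    [0, 0, 0.11],
    [0, 0, 0],
    [0, 0, 0],
    [0, 0, 0],
  ],
)

```text
time_s: 1.7
position: [0.1795, 0.5206, 0.3758]
tool_rot: [[-0.789, 0.614, 0.004], [0.614, 0.789, 0.007], [0.001, 0.008, -1.0]]
ft_force: [1.0, 0.2, 0.5]
grip_width: 0.0603
gripper_force: 0.0
```

```bash
cat >> h.py <<'E'
def st():
    o=observe();R=o['tool_rot'];print('t',round(o['time_s'],2),'p',o['position'].round(4),'q',o['q'].round(1),'F',o['ft_force'].round(1),'\n',R.round(3),'grip',round(o['grip_width'],3));return o
E
python3 - <<'E'
from h import *
o=st();R=o['tool_rot'];print(R.T@(np.array([.535,.28,.37])-o['position']))
E
```

```text
t 1.7 p [0.1795 0.5206 0.3758] q [ 58.7  18.5  56.1   0.  104.9   6.6] F [1.  0.2 0.5] 
 [[-0.789  0.614  0.004]
 [ 0.614  0.789  0.007]
 [ 0.001  0.008 -1.   ]] grip 0.06
[-0.42831087  0.02861656  0.00567123]
```

Request:
move_arm(
  jaw=[6, 6, 6, 6, 6, 6, 6, 6, 6, 6, 6, 6],
  dp=[
    [-3.6, 0.24, 0],
    [-3.6, 0.24, 0],
    [-3.6, 0.24, 0],
    [-3.6, 0.24, 0],
    [-3.6, 0.24, 0],
    [-3.6, 0.24, 0],
    [-3.6, 0.24, 0],
    [-3.6, 0.24, 0],
    [-3.6, 0.24, 0],
    [-3.6, 0.24, 0],
    [-3.6, 0.24, 0],
    [-3.6, 0.24, 0],
  ],
  turn=[
    [0, 0, 0],
    [0, 0, 0],
    [0, 0, 0],
    [0, 0, 0],
    [0, 0, 0],
    [0, 0, 0],
    [0, 0, 0],
    [0, 0, 0],
    [0, 0, 0],
    [0, 0, 0],
    [0, 0, 0],
    [0, 0, 0],
  ],
)

```text
time_s: 2.7
position: [0.5389, 0.2759, 0.3705]
tool_rot: [[-0.789, 0.615, -0.001], [0.615, 0.789, -0.0], [0.001, -0.001, -1.0]]
ft_force: [0.0, 0.8, 0.1]
grip_width: 0.06
gripper_force: 0.0
```

Request:
move_arm(
  jaw=[6, 6, 6, 6, 6, 6, 6, 6, 6, 6, 6],
  dp=[
    [0, 0, 0],
    [0, 0, 0],
    [0, 0, 0],
    [0, 0, 0],
    [0, 0, 0],
    [0, 0, 0],
    [0, 0, 0],
    [0, 0, 0],
    [0, 0, 0],
    [0, 0, 0],
    [0, 0, 0],
  ],
  turn=[
    [0, 0, 0.12],
    [0, 0, 0.12],
    [0, 0, 0.12],
    [0, 0, 0.12],
    [0, 0, 0.12],
    [0, 0, 0.12],
    [0, 0, 0.12],
    [0, 0, 0.12],
    [0, 0, 0.12],
    [0, 0, 0.1],
    [0, 0, 0],
  ],
)

```text
time_s: 3.62
position: [0.5376, 0.2772, 0.3705]
tool_rot: [[0.271, 0.963, -0.001], [0.963, -0.271, -0.0], [-0.001, -0.001, -1.0]]
ft_force: [-0.2, -0.3, -0.3]
grip_width: 0.0601
gripper_force: 0.0
```

Request:
move_arm(
  jaw=[6, 6, 6, 6, 6, 6, 6, 6],
  dp=[
    [0, 0, 0],
    [0, 0, 0],
    [0, 0, 0],
    [0, 0, 0],
    [0, 0, 0],
    [0, 0, 0],
    [0, 0, 0],
    [0, 0, 0],
  ],
  turn=[
    [0, -0.117, 0],
    [0, -0.117, 0],
    [0, -0.117, 0],
    [0, -0.117, 0],
    [0, -0.117, 0],
    [0, -0.117, 0],
    [0, 0, 0],
    [0, 0, 0],
  ],
)

```text
time_s: 4.28
position: [0.5381, 0.2781, 0.3693]
tool_rot: [[0.2, 0.964, -0.173], [0.738, -0.265, -0.621], [-0.645, -0.004, -0.764]]
ft_force: [-0.5, -0.5, 0.7]
grip_width: 0.0598
gripper_force: 0.0
```

```bash
python3 - <<'E'
from h import *
o=st();R=o['tool_rot']
t=np.radians(40);th=np.radians(-15.7)
def ori(th):
    f=np.array([np.sin(th),-np.cos(th),0]);y=np.array([np.cos(th),np.sin(th),0]);z=f*np.sin(t)-np.array([0,0,np.cos(t)])
    return np.stack([np.cross(y,z),y,z],1)
from scipy.spatial.transform import Rotation as Ro
print('turn',Ro.from_matrix(R.T@ori(th)).as_rotvec())
f=np.array([np.sin(th),-np.cos(th),0]); c=np.array([.4927,.1383,0])
for z in(.2,.025):
    tgt=c-f*.09+[0,0,z];print(tgt,'dp cm',(R.T@(tgt-o['position'])*100).round(2))
img,d,_=cloud('scene');cv2.imwrite('pics/s1.png',cv2.resize(img,(800,600))[...,::-1])
E
```

```text
t 4.28 p [0.5381 0.2781 0.3693] q [ 27.7  41.4  27.  -40.6 133.8  19.9] F [-0.5 -0.5  0.7] 
 [[ 0.2    0.964 -0.173]
 [ 0.738 -0.265 -0.621]
 [-0.645 -0.004 -0.764]] grip 0.06
turn [0.00117581 0.00290192 0.00707552]
[0.51705404 0.22494226 0.2       ] dp cm [ 6.58 -0.56 16.6 ]
[0.51705404 0.22494226 0.025     ] dp cm [17.87 -0.49 29.98]
```

View pics/s1.png

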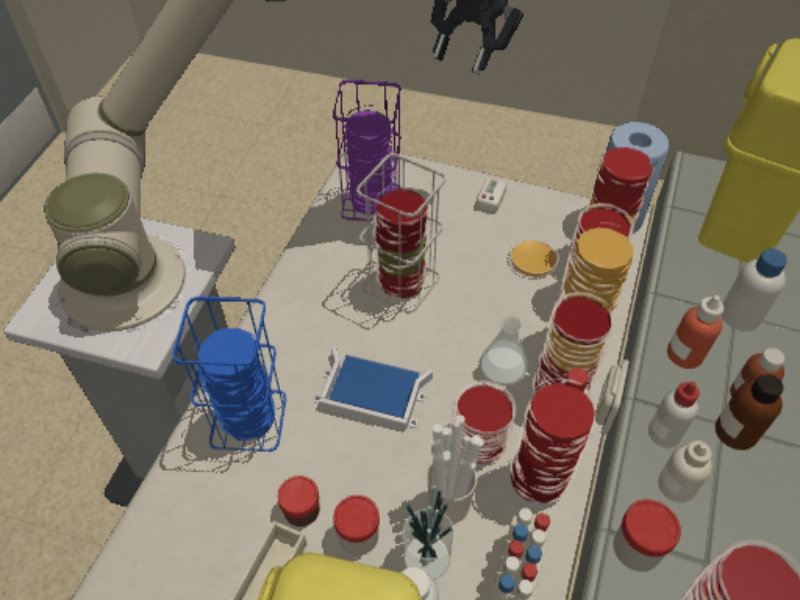

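Nothing has been disturbed; the fingers are at about (475,50) in the picture. I'll descend halfway and check the clearance.

Request:
move_arm(
  jaw=[6, 6, 6, 6, 6, 6, 6, 6, 6, 6, 6, 6],
  dp=[
    [0.55, -0.05, 1.38],
    [0.55, -0.05, 1.38],
    [0.55, -0.05, 1.38],
    [0.55, -0.05, 1.38],
    [0.55, -0.05, 1.38],
    [0.55, -0.05, 1.38],
    [0.55, -0.05, 1.38],
    [0.55, -0.05, 1.38],
    [0.55, -0.05, 1.38],
    [0.55, -0.05, 1.38],
    [0.55, -0.05, 1.38],
    [0.55, 0, 1.38],
  ],
  turn=[
    [0, 0, 0],
    [0, 0, 0],
    [0, 0, 0],
    [0, 0, 0],
    [0, 0, 0],
    [0, 0, 0],
    [0, 0, 0],
    [0, 0, 0],
    [0, 0, 0],
    [0, 0, 0],
    [0, 0, 0],
    [0, 0, 0],
  ],
)

```text
time_s: 5.33
position: [0.517, 0.2235, 0.2031]
tool_rot: [[0.208, 0.963, -0.172], [0.739, -0.27, -0.618], [-0.641, 0.002, -0.768]]
ft_force: [0.4, 0.2, -0.4]
grip_width: 0.06
gripper_force: 0.0
```

```bash
python3 - <<'E'
from h import *
o=st();R=o['tool_rot']
tgt=np.array([.517,.225,.024]);print('dp cm',(R.T@(tgt-o['position'])*100).round(2))
a,d,_=cloud('scene');b,d2,_=cloud('top')
cv2.imwrite('pics/s2.png',np.hstack([cv2.resize(a[0:260,130:400],(400,385)),cv2.resize(b[60:320,60:330],(400,385))])[...,::-1])
E
```

```text
t 5.33 p [0.517  0.2235 0.2031] q [ 24.3  38.6  59.1 -31.1 107.7  37.1] F [ 0.4  0.2 -0.4] 
 [[ 0.208  0.963 -0.172]
 [ 0.739 -0.27  -0.618]
 [-0.641  0.002 -0.768]] grip 0.06
dp cm [11.6  -0.07 13.66]
```

View pics/s2.png

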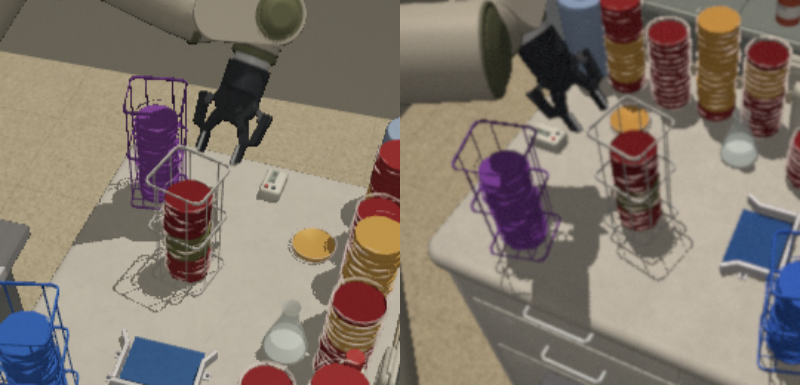

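The fingers are behind the carrier, at about (235,155) in the left crop. I'll check how high the forearm is over the cages.

```bash
python3 - <<'E'
from h import *
C,W,_=both()
for y in np.arange(0,.5,.05):
    r=[]
    for x in np.arange(.2,.65,.05):
        m=sel(W,x,x+.05,y,y+.05,.26,.9); z=W[m][:,2]
        r.append(round(float(np.percentile(z,2)),2) if len(z)>5 else 0)
    print(round(y,2),r)
E
```

```text
0.0 [0, 0, 0, 0, 0, 0, 0, 0, 0]
0.05 [0, 0, 0, 0, 0, 0, 0, 0, 0]
0.1 [0, 0, 0, 0, 0, 0, 0, 0, 0]
0.15 [0.52, 0.52, 0.53, 0, 0, 0, 0, 0, 0]
0.2 [0.52, 0.6, 0.46, 0.46, 0, 0, 0.26, 0.26, 0]
0.25 [0.52, 0.6, 0, 0.43, 0.4, 0.26, 0.27, 0.26, 0.27]
0.3 [0.6, 0.59, 0, 0, 0.38, 0.27, 0.3, 0.33, 0.39]
0.35 [0.6, 0, 0, 0, 0, 0.44, 0.42, 0.44, 0.42]
0.4 [0, 0, 0, 0, 0, 0.41, 0.41, 0.41, 0]
0.45 [0, 0, 0, 0, 0, 0, 0, 0, 0]
```

Forearm clearance over the purple cage may be tight. I'll fit the arm's kinematics from the recorded poses to predict it.

```bash
cat > kin.py <<'E'
import numpy as np
from scipy.optimize import least_squares
from scipy.spatial.transform import Rotation as Ro
Q=[[58.654,21.84,74.384,0,83.858,-12.336],[58.7,18.5,56.1,0,104.9,6.6],[27.7,41.4,27,-40.6,133.8,19.9],[24.3,38.6,59.1,-31.1,107.7,37.1]]
X=[[.179,.5198,.2307],[.1795,.5206,.3758],[.5381,.2781,.3693],[.517,.2235,.2031]]
def fk(p,q,s=(1,1)):
    d1,a1,L2,L4,a3,a5,T=p; r=np.radians(q)
    z=lambda a:Ro.from_euler('z',a); y=lambda a:Ro.from_euler('y',a)
    B=z(r[0]); sh=np.array([0,0,d1])+B.apply([a1,0,0])
    R=B*y(r[1]); el=sh+R.apply([0,0,L2])
    R=R*y(r[2]); wr=el+R.apply([a3,0,L4])
    R=R*z(s[0]*r[3])*y(r[4]); fl=wr+R.apply([a5,0,0])
    return el,wr,fl,fl+R.apply([0,0,T]),R*z(s[1]*r[5])
def fit(s):
    return least_squares(lambda p:np.concatenate([(fk(p,q,s)[3]-x) for q,x in zip(Q,X)]+[1e-3*(p-[.3,0,.4,.35,0.05,0,.25])]),[.3,0,.4,.35,0.05,0,.25])
E
python3 - <<'E'
from kin import *
for s in((1,1),(-1,1)):
    f=fit(s);print(s,f.x.round(3),f.cost,np.abs(f.fun[:12]).max())
    e=fk(f.x,Q[3],s);print([v.round(3) for v in e[:4]],e[4].as_matrix().round(2)[:,2])
E
```

```text
(1, 1) [0.19  0.125 0.208 0.347 0.092 0.008 0.02 ] 0.013865350138564337 0.10202140914620661
[array([0.232, 0.105, 0.352]), array([0.534, 0.241, 0.214]), array([0.527, 0.239, 0.217]), array([0.523, 0.227, 0.202])] [-0.17 -0.62 -0.77]
(-1, 1) [ 0.202  0.135  0.161  0.344  0.092 -0.001 -0.012] 0.013893971081067848 0.10281323227291411
[array([0.215, 0.097, 0.328]), array([0.514, 0.232, 0.191]), array([0.515, 0.233, 0.19 ]), array([0.522, 0.229, 0.2  ])] [-0.58  0.28 -0.77]
```

```bash
sed -i 's/d1,a1,L2,L4,a3,a5,T=p/d1,a1,L2,L4,a3,a5,T,b2,c2=p/; s/R.apply(\[0,0,L2\])/R.apply([b2,c2,L2])/; s/0.05,0,.25\])\]/0.05,0,.25,0,0])]/; s/0.05,0,.25\])$/0.05,0,.25,0,0])/' kin.py
python3 - <<'E'
from kin import *
s=(1,1)
f=fit(s);print(s,f.x.round(3),f.cost,np.abs(f.fun[:12]).max())
e=fk(f.x,Q[3],s);print([v.round(3) for v in e[:4]],e[4].as_matrix().round(2)[:,2])
E
```

```text
(1, 1) [ 0.13   0.     0.536  0.35   0.103 -0.001  0.257 -0.001  0.117] 1.4972925120500602e-07 0.00021950287371441668
[array([0.256, 0.245, 0.55 ]), array([0.56 , 0.382, 0.401]), array([0.561, 0.382, 0.4  ]), array([0.517, 0.223, 0.203])] [-0.17 -0.62 -0.77]
```

```bash
cat >> kin.py <<'E'
PAR=fit((1,1)).x
def ori(th,t=40):
    th,t=np.radians([th,t]);f=np.array([np.sin(th),-np.cos(th),0]);y=np.array([np.cos(th),np.sin(th),0]);z=f*np.sin(t)-np.array([0,0,np.cos(t)])
    return np.stack([np.cross(y,z),y,z],1)
def ik(pos,M,q0=Q[3]):
    def g(q):
        e=fk(PAR,q);return np.concatenate([(e[3]-pos)*5,(e[4].as_matrix()-M).ravel()])
    r=least_squares(g,q0);return r.x,r.cost
def axis(q):
    e=fk(PAR,q);r=np.radians(q);R=Ro.from_euler('z',r[0])*Ro.from_euler('y',r[1]+r[2])
    a=e[0]+R.apply([PAR[4],0,0]);return a,e[1]
E
python3 - <<'E'
from kin import *
from h import *
C,W,out=both()
for t in(25,30,35,40,45):
  for pos,th in(((.517,.225,.024),-15.7),((.511,-.036,.024),0)):
    q,c=ik(np.array(pos),ori(th,t)); a,b=axis(q)
    print(t,pos,q.round(0),round(c,6),'wrist',b.round(3),'axis z & y at x=.34,.39,.44:',[((a+(b-a)*(x-a[0])/(b[0]-a[0]))[1:]).round(3) for x in(.34,.39,.44)])
# forearm radius from present cloud
a,b=axis(Q[3]);u=(b-a)/np.linalg.norm(b-a);w=W-a;s=w@u;d=np.linalg.norm(w-s[:,None]*u,axis=1)
for k in np.arange(0,.5,.05):
    m=(s>k)&(s<k+.05)&(d<.13)&(W[:,2]>.3);print(round(k,2),np.percentile(d[m],[10,50,90]).round(3) if m.sum()>10 else None,end=' ')
E
```

```text
25 (0.517, 0.225, 0.024) [ 20.  44.  75. -20.  77. 134.] 0.0 wrist [0.545 0.329 0.257] axis z & y at x=.34,.39,.44: [array([0.252, 0.38 ]), array([0.271, 0.35 ]), array([0.29, 0.32])]
25 (0.511, -0.036, 0.024) [ -5.  35.  97. -33.  51. 107.] 0.0 wrist [0.51  0.072 0.257] axis z & y at x=.34,.39,.44: [array([0.087, 0.41 ]), array([0.083, 0.365]), array([0.078, 0.32 ])]
30 (0.517, 0.225, 0.024) [ 22.  46.  73. -24.  81. 135.] 0.0 wrist [0.551 0.348 0.247] axis z & y at x=.34,.39,.44: [array([0.263, 0.371]), array([0.283, 0.342]), array([0.304, 0.312])]
30 (0.511, -0.036, 0.024) [ -3.  37.  97. -39.  52. 113.] 0.0 wrist [0.51  0.092 0.247] axis z & y at x=.34,.39,.44: [array([0.1  , 0.406]), array([0.098, 0.359]), array([0.095, 0.312])]
35 (0.517, 0.225, 0.024) [ 23.  48.  71. -27.  86. 137.] 0.0 wrist [0.556 0.366 0.235] axis z & y at x=.34,.39,.44: [array([0.274, 0.362]), array([0.295, 0.332]), array([0.317, 0.303])]
35 (0.511, -0.036, 0.024) [ -1.  38.  96. -45.  55. 119.] 0.0 wrist [0.51  0.111 0.235] axis z & y at x=.34,.39,.44: [array([0.113, 0.401]), array([0.112, 0.352]), array(
[... 275 characters left out ...]
1  0.129 0.221] axis z & y at x=.34,.39,.44: [array([0.125, 0.395]), array([0.126, 0.344]), array([0.127, 0.293])]
45 (0.517, 0.225, 0.024) [ 25.  52.  66. -32.  94. 138.] 0.0 wrist [0.565 0.399 0.206] axis z & y at x=.34,.39,.44: [array([0.292, 0.339]), array([0.316, 0.31 ]), array([0.34, 0.28])]
45 (0.511, -0.036, 0.024) [  3.  41.  96. -54.  61. 129.] 0.0 wrist [0.51  0.145 0.206] axis z & y at x=.34,.39,.44: [array([0.136, 0.389]), array([0.139, 0.336]), array([0.141, 0.282])]
0.0 [0.113 0.122 0.129] 0.05 [0.043 0.051 0.061] 0.1 [0.04  0.058 0.07 ] 0.15 [0.043 0.058 0.068] 0.2 [0.047 0.06  0.066] 0.25 [0.06  0.069 0.112] 0.3 [0.047 0.069 0.108] 0.35 [0.059 0.069 0.073] 0.4 None 0.45 None
```

```bash
cat > clr.py <<'E'
from kin import *
th=np.radians(10);g=np.linspace(-.056,.056,9)
box=np.array([[.377+u*np.cos(th)-v*np.sin(th),.323+u*np.sin(th)+v*np.cos(th),z] for u in g for v in g for z in(.1,.2,.247)])
def clr(q):
    a,b=axis(q);u=b-a;L=np.linalg.norm(u);u/=L
    s=np.clip((box-a)@u,0,L);d=np.linalg.norm(box-a-s[:,None]*u,axis=1);return d.min()
E
python3 - <<'E'
from clr import *
c=np.array([.4927,.1383])
for t in(26,30,35):
  for z in(.035,.045,.055):
    for off in(.075,.055):
      for lat in (0,.01):
        th=-15.7;f=np.array([np.sin(np.radians(th)),-np.cos(np.radians(th))]);l=np.array([-f[1],f[0]])
        p=c-f*off+l*lat
        q,k=ik(np.r_[p,z],ori(th,t));print(t,z,off,lat,round(clr(q)*1000),end=' | ')
  print()
E
```

```text
26 0.035 0.075 0 69 | 26 0.035 0.075 0.01 72 | 26 0.035 0.055 0 66 | 26 0.035 0.055 0.01 70 | 26 0.045 0.075 0 76 | 26 0.045 0.075 0.01 79 | 26 0.045 0.055 0 74 | 26 0.045 0.055 0.01 77 | 26 0.055 0.075 0 83 | 26 0.055 0.075 0.01 86 | 26 0.055 0.055 0 81 | 26 0.055 0.055 0.01 84 | 
30 0.035 0.075 0 65 | 30 0.035 0.075 0.01 67 | 30 0.035 0.055 0 63 | 30 0.035 0.055 0.01 66 | 30 0.045 0.075 0 72 | 30 0.045 0.075 0.01 74 | 30 0.045 0.055 0 70 | 30 0.045 0.055 0.01 73 | 30 0.055 0.075 0 79 | 30 0.055 0.075 0.01 81 | 30 0.055 0.055 0 77 | 30 0.055 0.055 0.01 80 | 
35 0.035 0.075 0 58 | 35 0.035 0.075 0.01 61 | 35 0.035 0.055 0 57 | 35 0.035 0.055 0.01 59 | 35 0.045 0.075 0 65 | 35 0.045 0.075 0.01 67 | 35 0.045 0.055 0 63 | 35 0.045 0.055 0.01 66 | 35 0.055 0.075 0 72 | 35 0.055 0.075 0.01 74 | 35 0.055 0.055 0 70 | 35 0.055 0.055 0.01 73 |
```

Clearance works if I use 30° tilt and TCP z = 0.05 for the first part of the push, then go lower once I'm away from purple.

Request:
move_arm(
  jaw=[6, 6, 6, 6],
  dp=[
    [0, 0, 0],
    [0, 0, 0],
    [0, 0, 0],
    [0, 0, 0],
  ],
  turn=[
    [0, 0.088, 0],
    [0, 0.087, 0],
    [0, 0, 0],
    [0, 0, 0],
  ],
)

```text
time_s: 5.97
position: [0.5174, 0.2239, 0.2038]
tool_rot: [[0.233, 0.963, -0.133], [0.832, -0.268, -0.485], [-0.503, 0.002, -0.864]]
ft_force: [0.8, 0.9, -1.0]
grip_width: 0.0599
gripper_force: 0.0
```

```bash
python3 - <<'E'
from clr import *
from h import *
o=st();R=o['tool_rot'];th=np.radians(-15.7);f=np.array([np.sin(th),-np.cos(th),0]);l=np.array([np.cos(th),np.sin(th),0])
tgt=np.array([.4927,.1383,.05])-f*.082+l*.01
print('turn',Ro.from_matrix(R.T@ori(-15.7,30)).as_rotvec(),'dp',(R.T@(tgt-o['position'])*100).round(2),'model err',fk(PAR,o['q'])[3]-o['position'])
C,W,_=both()
a,b=axis(o['q']);u=(b-a)/np.linalg.norm(b-a);w=W-a;s=w@u;d=np.linalg.norm(w-s[:,None]*u,axis=1)
for k in np.arange(.1,.35,.03):
    m=(s>k)&(s<k+.03)&(d<.09)&(W[:,2]>.27);print(round(k,2),np.percentile(d[m],[10,50,90]).round(3) if m.sum()>10 else None)
q,_=ik(tgt,ori(-15.7,30));a,b=axis(q);u=(b-a)/np.linalg.norm(b-a);d=np.linalg.norm((box-a)-((box-a)@u)[:,None]*u,axis=1);i=d.argmin();print('near',box[i],(box[i]-a)@u,d[i])
E
```

```text
t 5.97 p [0.5174 0.2239 0.2038] q [ 21.9  34.8  62.2 -24.1 101.4  36.6] F [ 0.8  0.9 -1. ] 
 [[ 0.233  0.963 -0.133]
 [ 0.832 -0.268 -0.485]
 [-0.503  0.002 -0.864]] grip 0.06
turn [0.00287867 0.0035986  0.00089331] dp [ 7.12  0.91 13.65] model err [ 3.09079493e-05  4.99004765e-05 -4.49464635e-05]
0.1 [0.036 0.052 0.069]
0.13 [0.044 0.059 0.078]
0.16 [0.043 0.058 0.071]
0.19 [0.046 0.055 0.062]
0.22 [0.048 0.062 0.067]
0.25 [0.058 0.063 0.07 ]
0.28 [0.059 0.065 0.083]
0.31 [0.036 0.066 0.075]
0.34 [0.05  0.071 0.075]
near [0.43701138 0.30514968 0.247     ] 0.24892110317669056 0.07842146067761331
```

Request:
move_arm(
  jaw=[6, 6, 6, 6, 6, 6, 6, 6, 6, 6, 6, 6],
  dp=[
    [0.6, 0.08, 1.14],
    [0.6, 0.08, 1.14],
    [0.6, 0.08, 1.14],
    [0.6, 0.08, 1.14],
    [0.6, 0.08, 1.14],
    [0.6, 0.08, 1.14],
    [0.6, 0.08, 1.14],
    [0.6, 0.08, 1.14],
    [0.6, 0.08, 1.14],
    [0.6, 0.08, 1.14],
    [0.6, 0.08, 1.14],
    [0.6, 0.08, 1.14],
  ],
  turn=[
    [0, 0, 0],
    [0, 0, 0],
    [0, 0, 0],
    [0, 0, 0],
    [0, 0, 0],
    [0, 0, 0],
    [0, 0, 0],
    [0, 0, 0],
    [0, 0, 0],
    [0, 0, 0],
    [0, 0, 0],
    [0, 0, 0],
  ],
)

```text
time_s: 7.07
position: [0.5247, 0.2154, 0.0465]
tool_rot: [[0.231, 0.964, -0.135], [0.833, -0.267, -0.485], [-0.503, -0.0, -0.864]]
ft_force: [0.8, -0.3, 0.3]
grip_width: 0.0599
gripper_force: 0.0
```

```bash
python3 - <<'E'
from clr import *
from h import *
o=st();print('clr',clr(o['q']))
C,W,_=both()
print('carrier',rect(W[sel(W,.40,.60,.05,.21,.228,.255)]))
print('purple',rect(W[sel(W,.28,.45,.255,.40,.225,.246)]))
a,d,_=cloud('scene');b,d2,_=cloud('top')
cv2.imwrite('pics/s3.png',np.hstack([cv2.resize(a[0:260,130:400],(400,385)),cv2.resize(b[60:320,60:330],(400,385))])[...,::-1])
E
```

```text
t 7.07 p [0.5247 0.2154 0.0465] q [ 21.   44.2  71.9 -24.   83.7  43.4] F [ 0.8 -0.3  0.3] 
 [[ 0.231  0.964 -0.135]
 [ 0.833 -0.267 -0.485]
 [-0.503 -0.    -0.864]] grip 0.06
clr 0.07573892999656186
carrier ((493.10137939453125, 139.12640380859375), (116.81477355957031, 114.7289810180664), 72.74105072021484)
purple ((376.3170166015625, 325.04205322265625), (112.39607238769531, 116.5064468383789), 9.413722038269043)
```

View pics/s3.png

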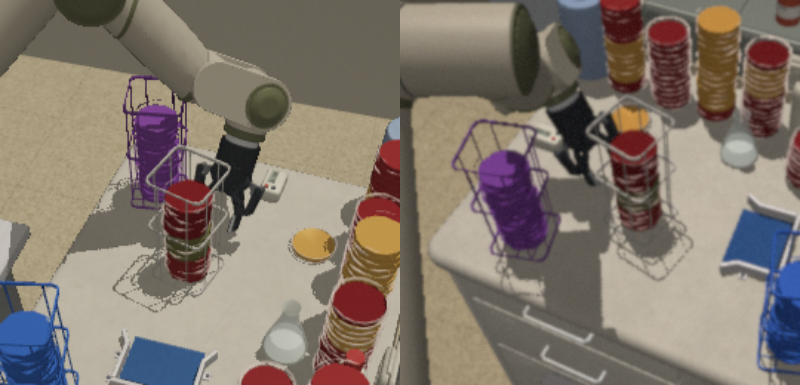

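Still clear: the tool is behind the face, and carrier and purple haven't moved. I'll check the planned arc for forearm clearance.

```bash
cat > plan.py <<'E'
from clr import *
def rel(p,M,fwd,lat,psi,up=0):
    return p,M
def walk(pos,th,t,steps,q):
    """steps: (n, fwd mm, lat mm, psi rad) per row; prints tcp pose and clearance"""
    pos=np.array(pos,float)
    for n,fw,la,ps in steps:
        for i in range(n):
            r=np.radians(th);f=np.array([np.sin(r),-np.cos(r),0]);l=np.array([np.cos(r),np.sin(r),0])
            pos=pos+(f*fw+l*la)/1000;th+=np.degrees(ps)
        q,c=ik(pos,ori(th,t),q);print(pos.round(3),round(th,1),'clr',round(clr(q)*1000),q.round(0),'cost',round(c,5))
    return pos,th,q
E
python3 - <<'E'
from plan import *
from rig import observe
o=observe()
walk(o['position'],-15.6,30,[(6,3.7,0,0)]+[(4,.11*36,-.06*36,.036)]*4+[(4,4,0,0)]*4,o['q'])
E
```

```text
[0.519 0.194 0.048] -15.6 clr 75 [ 19.  43.  75. -25.  81. 133.] cost 0.0
[0.507 0.18  0.048] -7.3 clr 64 [ 19.  40.  81. -28.  75. 128.] cost 0.0
[0.497 0.165 0.048] 0.9 clr 50 [ 19.  38.  86. -31.  69. 123.] cost 0.0
[0.49  0.149 0.048] 9.2 clr 35 [ 18.  36.  91. -34.  62. 117.] cost 0.0
[0.485 0.132 0.048] 17.4 clr 34 [ 16.  34.  96. -37.  55. 112.] cost 0.0
[0.489 0.116 0.048] 17.4 clr 47 [ 15.  34.  97. -38.  54. 111.] cost 0.0
[0.494 0.101 0.048] 17.4 clr 61 [ 13.  33.  97. -38.  53. 110.] cost 0.0
[0.499 0.086 0.048] 17.4 clr 76 [ 11.  33.  98. -39.  52. 109.] cost 0.0
[0.504 0.07  0.048] 17.4 clr 91 [  9.  33.  98. -39.  51. 108.] cost 0.0
```

```bash
python3 - <<'E'
from plan import *
from rig import observe
o=observe()
walk(o['position'],-15.6,30,[(6,3.7,0,0)]+[(5,3.85,1.1,0)]*3+[(5,4,0,.02),(4,.07*40,-.06*40,.04),(4,.07*40,-.06*40,.04)]+[(4,4,1,0)]*2,o['q'])
E
```

```text
[0.519 0.194 0.048] -15.6 clr 75 [ 19.  43.  75. -25.  81. 133.] cost 0.0
[0.519 0.174 0.048] -15.6 clr 76 [ 17.  42.  77. -25.  80. 132.] cost 0.0
[0.519 0.154 0.048] -15.6 clr 79 [ 16.  41.  78. -26.  78. 131.] cost 0.0
[0.519 0.134 0.048] -15.6 clr 86 [ 14.  41.  80. -27.  77. 130.] cost 0.0
[0.515 0.114 0.048] -9.9 clr 86 [ 13.  39.  84. -29.  72. 125.] cost 0.0
[0.504 0.104 0.048] -0.7 clr 76 [ 13.  37.  89. -32.  65. 120.] cost 0.0
[0.495 0.093 0.048] 8.5 clr 71 [ 12.  35.  95. -36.  58. 115.] cost 0.0
[0.501 0.078 0.048] 8.5 clr 87 [ 10.  35.  95. -36.  57. 113.] cost 0.0
[0.507 0.062 0.048] 8.5 clr 102 [  8.  35.  95. -37.  57. 112.] cost 0.0
```

Request:
move_arm(
  jaw=[6, 6, 6, 6, 6, 6, 6, 6, 6, 6, 6, 6],
  dp=[
    [-0.32, 0, 0.185],
    [-0.32, 0, 0.185],
    [-0.32, 0, 0.185],
    [-0.32, 0, 0.185],
    [-0.25, 0, 0.145],
    [-0.25, 0, 0.145],
    [-0.25, 0.05, 0.145],
    [-0.25, 0.08, 0.145],
    [-0.3, 0.1, 0.175],
    [-0.3, 0.1, 0.175],
    [-0.3, 0.1, 0.175],
    [0, 0, 0],
  ],
  turn=[
    [0, 0, 0],
    [0, 0, 0],
    [0, 0, 0],
    [0, 0, 0],
    [0, 0, 0],
    [0, 0, 0],
    [0, 0, 0],
    [0, 0, 0],
    [0, 0, 0],
    [0, 0, 0],
    [0, 0, 0],
    [0, 0, 0],
  ],
)

```text
time_s: 8.27
position: [0.5191, 0.178, 0.0479]
tool_rot: [[0.232, 0.963, -0.135], [0.832, -0.268, -0.485], [-0.503, 0.0, -0.864]]
ft_force: [1.0, 0.8, 1.4]
grip_width: 0.0594
gripper_force: 0.5
```

```bash
cat >> h.py <<'E'
def carrier(W,cx,cy):
    # robust: top wire points (z .228-.255) near the expected place; fit square outline by least squares
    from scipy.optimize import least_squares
    p=W[sel(W,cx-.1,cx+.1,cy-.1,cy+.1,.232,.252)][:,:2]
    def res(v):
        q=p-v[:2];c,s=np.cos(v[2]),np.sin(v[2]);a=np.abs(np.c_[q[:,0]*c+q[:,1]*s,-q[:,0]*s+q[:,1]*c]).max(1)
        return a-.0535
    r=min((least_squares(res,[cx,cy,t],loss='soft_l1',f_scale=.002) for t in np.radians([-20,-10,0,10,20])),key=lambda r:r.cost)
    print('carrier',r.x[:2].round(4),'yaw',np.degrees(r.x[2]).round(1),'n',len(p),'med',np.median(np.abs(res(r.x))).round(4))
    b=W[sel(W,cx-.05,cx+.05,cy-.05,cy+.05,.19,.215)]
    return r.x
E
python3 - <<'E'
from h import *
from clr import clr
o=st();print(clr(o['q']))
C,W,_=both();carrier(W,.49,.125)
E
```

```text
t 8.27 p [0.5191 0.178  0.0479] q [ 17.9  42.2  76.2 -25.2  80.4  41.9] F [1.  0.8 1.4] 
 [[ 0.232  0.963 -0.135]
 [ 0.832 -0.268 -0.485]
 [-0.503  0.    -0.864]] grip 0.059
0.07517133353270986
carrier [0.4926 0.1224] yaw -15.7 n 674 med 0.0012
```

Sticking push works: it moved 16 mm straight along −y without turning. I'll continue.

Request:
move_arm(
  jaw=[6, 6, 6, 6, 6, 6, 6, 6, 6, 6, 6, 6],
  dp=[
    [-0.33, 0.13, 0.19],
    [-0.33, 0.13, 0.19],
    [-0.33, 0.13, 0.19],
    [-0.33, 0.13, 0.19],
    [-0.33, 0.13, 0.19],
    [-0.33, 0.13, 0.19],
    [-0.33, 0.13, 0.19],
    [-0.33, 0.13, 0.19],
    [-0.33, 0.13, 0.19],
    [-0.33, 0.13, 0.19],
    [-0.33, 0.13, 0.19],
    [0, 0, 0],
  ],
  turn=[
    [0, 0, 0],
    [0, 0, 0],
    [0, 0, 0],
    [0, 0, 0],
    [0, 0, 0],
    [0, 0, 0],
    [0, 0, 0],
    [0, 0, 0],
    [0, 0, 0],
    [0, 0, 0],
    [0, 0, 0],
    [0, 0, 0],
  ],
)

```text
time_s: 9.37
position: [0.5216, 0.1336, 0.0481]
tool_rot: [[0.232, 0.963, -0.135], [0.832, -0.268, -0.485], [-0.504, -0.0, -0.864]]
ft_force: [0.1, 0.2, -0.1]
grip_width: 0.0601
gripper_force: 0.0
```

```bash
python3 - <<'E'
from h import *
from plan import *
o=st();print(clr(o['q']))
C,W,_=both();carrier(W,.49,.08)
walk(o['position'],-15.6,30,[(5,.08*30,-.06*30,.03)]*3+[(4,4,1,0)]*2,o['q'])
E
```

```text
t 9.37 p [0.5216 0.1336 0.0481] q [ 13.9  40.8  79.5 -26.7  77.2  39.5] F [ 0.1  0.2 -0.1] 
 [[ 0.232  0.963 -0.135]
 [ 0.832 -0.268 -0.485]
 [-0.504 -0.    -0.864]] grip 0.06
0.08677483666156781
carrier [0.4951 0.0777] yaw -16.0 n 683 med 0.0011
[0.51  0.124 0.048] -7.0 clr 76 [ 14.  39.  85. -30.  71. 124.] cost 0.0
[0.501 0.112 0.048] 1.6 clr 67 [ 14.  36.  90. -33.  64. 119.] cost 0.0
[0.493 0.1   0.048] 10.2 clr 63 [ 13.  34.  95. -36.  58. 114.] cost 0.0
[0.499 0.085 0.048] 10.2 clr 79 [ 11.  34.  95. -37.  57. 113.] cost 0.0
[0.506 0.07  0.048] 10.2 clr 95 [  9.  34.  95. -37.  56. 112.] cost 0.0
```

Request:
move_arm(
  jaw=[6, 6, 6, 6, 6, 6, 6, 6, 6, 6, 6, 6],
  dp=[
    [-0.33, 0.15, 0.19],
    [-0.33, 0.15, 0.19],
    [-0.33, 0.15, 0.19],
    [-0.275, -0.21, 0.158],
    [-0.275, -0.21, 0.158],
    [-0.275, -0.21, 0.158],
    [-0.275, -0.21, 0.158],
    [-0.275, -0.21, 0.158],
    [-0.275, -0.21, 0.158],
    [-0.275, -0.21, 0.158],
    [-0.275, -0.21, 0.158],
    [0, 0, 0],
  ],
  turn=[
    [0, 0, 0],
    [0, 0, 0],
    [0, 0, 0],
    [-0.0175, 0, -0.0303],
    [-0.0175, 0, -0.0303],
    [-0.0175, 0, -0.0303],
    [-0.0175, 0, -0.0303],
    [-0.0175, 0, -0.0303],
    [-0.0175, 0, -0.0303],
    [-0.0175, 0, -0.0303],
    [-0.0175, 0, -0.0303],
    [0, 0, 0],
  ],
)

```text
time_s: 10.47
position: [0.5018, 0.099, 0.0484]
tool_rot: [[-0.01, 1.0, 0.003], [0.864, 0.01, -0.504], [-0.504, -0.002, -0.864]]
ft_force: [0.6, 0.7, -0.1]
grip_width: 0.0599
gripper_force: 0.0
```

```bash
python3 - <<'E'
from h import *
from plan import *
o=st();print(clr(o['q']))
C,W,_=both();c=carrier(W,.49,.04)
R=o['tool_rot'];print('pusher yaw',np.degrees(np.arctan2(R[1,1],R[0,1])))
print('purple',rect(W[sel(W,.28,.45,.26,.40,.225,.246)]))
th=c[2];d=c[:2]-o['position'][:2];print('off',d@[np.sin(th),-np.cos(th)],'lat',-d@[np.cos(th),np.sin(th)])
E
```

```text
t 10.47 p [0.5018 0.099  0.0484] q [ 12.2  36.3  90.3 -33.1  64.3  29.2] F [ 0.6  0.7 -0.1] 
 [[-0.01   1.     0.003]
 [ 0.864  0.01  -0.504]
 [-0.504 -0.002 -0.864]] grip 0.06
0.0763339753871872
carrier [0.4903 0.0374] yaw -1.0 n 674 med 0.0013
pusher yaw 0.5820485974398347
purple ((378.1099853515625, 323.2569885253906), (113.64848327636719, 112.3072738647461), 9.649815559387207)
off 0.06189285025535653 lat 0.010407431498607312
```

Request:
move_arm(
  jaw=[6, 6, 6, 6, 6, 6, 6, 6, 6, 6, 6, 6],
  dp=[
    [-0.33, 0.14, 0.19],
    [-0.33, 0.14, 0.19],
    [-0.33, 0.14, 0.19],
    [-0.33, 0.14, 0.19],
    [-0.33, 0.14, 0.19],
    [-0.33, 0.14, 0.19],
    [-0.33, 0.14, 0.19],
    [-0.33, 0.14, 0.19],
    [-0.33, 0.14, 0.19],
    [-0.33, 0.14, 0.19],
    [-0.33, 0.14, 0.19],
    [0, 0, 0],
  ],
  turn=[
    [0, 0, 0],
    [0, 0, 0],
    [0, 0, 0],
    [0, 0, 0],
    [0, 0, 0],
    [0, 0, 0],
    [0, 0, 0],
    [0, 0, 0],
    [0, 0, 0],
    [0, 0, 0],
    [0, 0, 0],
    [0, 0, 0],
  ],
)

```text
time_s: 11.57
position: [0.5187, 0.0572, 0.0485]
tool_rot: [[-0.008, 1.0, 0.004], [0.864, 0.009, -0.503], [-0.503, -0.001, -0.864]]
ft_force: [0.1, 0.2, -0.1]
grip_width: 0.06
gripper_force: 0.1
```

Request:
move_arm(
  jaw=[6, 6, 6, 6, 6, 6, 6, 6],
  dp=[
    [0.43, 0, -0.25],
    [0.43, 0, -0.25],
    [0.5, 0, 0.87],
    [0.5, 0, 0.87],
    [0, 0, 0],
    [-0.35, 0, 0.2],
    [-0.35, 0, 0.2],
    [0, 0, 0],
  ],
  turn=[
    [0, 0, 0],
    [0, 0, 0],
    [0, 0, 0],
    [0, 0, 0],
    [0, 0, 0],
    [0, 0, 0],
    [0, 0, 0],
    [0, 0, 0],
  ],
)

```text
time_s: 12.23
position: [0.5183, 0.059, 0.0285]
tool_rot: [[-0.007, 1.0, 0.003], [0.864, 0.008, -0.503], [-0.503, -0.001, -0.864]]
ft_force: [0.1, -0.5, -0.4]
grip_width: 0.0601
gripper_force: 0.0
```

```bash
python3 - <<'E'
from h import *
from plan import *
o=st();print(clr(o['q']))
C,W,out=both();c=carrier(W,.505,-.005)
for _,w in out: print('bay',rect(w[sel(w,.42,.62,-.18,-.03,.016,.03)]))
th=c[2];d=c[:2]-o['position'][:2];print('off',d@[np.sin(th),-np.cos(th)],'lat',-d@[np.cos(th),np.sin(th)])
E
```

```text
t 12.23 p [0.5183 0.059  0.0285] q [  7.7  38.1  91.1 -35.1  60.2  27.6] F [ 0.1 -0.5 -0.4] 
 [[-0.007  1.     0.003]
 [ 0.864  0.008 -0.503]
 [-0.503 -0.001 -0.864]] grip 0.06
0.10720885956256251
carrier [ 0.5063 -0.004 ] yaw -0.5 n 696 med 0.0012
bay ((511.09942626953125, -92.90332794189453), (124.79756164550781, 173.40237426757812), 89.63744354248047)
bay ((505.14752197265625, -96.25447845458984), (122.89533233642578, 174.49632263183594), 83.4432373046875)
off 0.06316041285950602 lat 0.01146675392336654
```

Request:
move_arm(
  jaw=[6, 6, 6, 6, 6, 6, 6, 6, 6, 6, 6, 6],
  dp=[
    [-0.35, 0, 0.2],
    [-0.35, 0.09, 0.2],
    [-0.35, 0.09, 0.2],
    [-0.35, 0.09, 0.2],
    [-0.35, 0.09, 0.2],
    [-0.35, 0.09, 0.2],
    [-0.35, 0, 0.2],
    [-0.35, 0, 0.2],
    [-0.35, 0, 0.2],
    [-0.35, 0, 0.2],
    [-0.35, 0, 0.2],
    [-0.35, 0, 0.2],
  ],
  turn=[
    [0, 0, 0],
    [0, 0, 0],
    [0, 0, 0],
    [0, 0, 0],
    [0, 0, 0],
    [0, 0, 0],
    [0, 0, 0],
    [0, 0, 0],
    [0, 0, 0],
    [0, 0, 0],
    [0, 0, 0],
    [0, 0, 0],
  ],
)

```text
time_s: 13.33
position: [0.5231, 0.0111, 0.0287]
tool_rot: [[-0.008, 1.0, 0.004], [0.864, 0.009, -0.503], [-0.503, -0.001, -0.864]]
ft_force: [0.8, 2.9, -1.8]
grip_width: 0.0601
gripper_force: 1.4
```

Request:
move_arm(
  jaw=[6, 6, 6, 6, 6, 6],
  dp=[
    [-0.35, 0, 0.2],
    [-0.35, 0, 0.2],
    [-0.35, 0, 0.2],
    [-0.26, 0, 0.15],
    [-0.26, 0, 0.15],
    [0, 0, 0],
  ],
  turn=[
    [0, 0, 0],
    [0, 0, 0],
    [0, 0, 0],
    [0, 0, 0],
    [0, 0, 0],
    [0, 0, 0],
  ],
)

```text
time_s: 13.83
position: [0.5234, -0.0073, 0.029]
tool_rot: [[-0.008, 1.0, 0.003], [0.864, 0.008, -0.503], [-0.503, -0.001, -0.864]]
ft_force: [1.2, -0.1, 0.6]
grip_width: 0.06
gripper_force: 0.0
```

```bash
python3 - <<'E'
from h import *
o=st()
C,W,out=both();c=carrier(W,.51,-.065)
th=c[2];d=c[:2]-o['position'][:2];print('off',d@[np.sin(th),-np.cos(th)],'lat',-d@[np.cos(th),np.sin(th)])
for n,q in(('scene','bay_stop'),('scene','bay_mouth'),('top','bay_mouth')):
    print(n,q,[ (np.array(r['location'])*[512,384],r['p']) for r in cams.mark_of(n,q)[:1]])
for k,(_,w) in enumerate(out):
    for x0,x1 in((.425,.45),(.57,.6)):
        p=w[sel(w,x0,x1,-.18,-.02,.016,.03)]; print(k,x0,np.percentile(p[:,1],[1,99]).round(4) if len(p) else 0,end=' ')
a,_,_=cloud('scene');b,_,_=cloud('top')
cv2.imwrite('pics/s4.png',np.hstack([cv2.resize(a[100:290,130:330],(400,380)),cv2.resize(b[90:280,200:400],(400,380))])[...,::-1])
E
```

```text
t 13.83 p [ 0.5234 -0.0073  0.029 ] q [  0.5  37.2  93.5 -37.5  55.8  23.3] F [ 1.2 -0.1  0.6] 
 [[-0.008  1.     0.003]
 [ 0.864  0.008 -0.503]
 [-0.503 -0.001 -0.864]] grip 0.06
carrier [ 0.512 -0.068] yaw 0.3 n 721 med 0.0012
off 0.060669564088594516 lat 0.011702404287891745
scene bay_stop [(array([231.5776, 263.808 ]), 0.56)]
scene bay_mouth []
top bay_mouth [(array([286.3104, 218.304 ]), 0.66)]
0 0.425 [-0.1526 -0.0498] 0 0.57 [-0.1529 -0.0467] 1 0.425 [-0.1478 -0.0477] 1 0.57 [-0.1532 -0.1025]
```

View pics/s4.png

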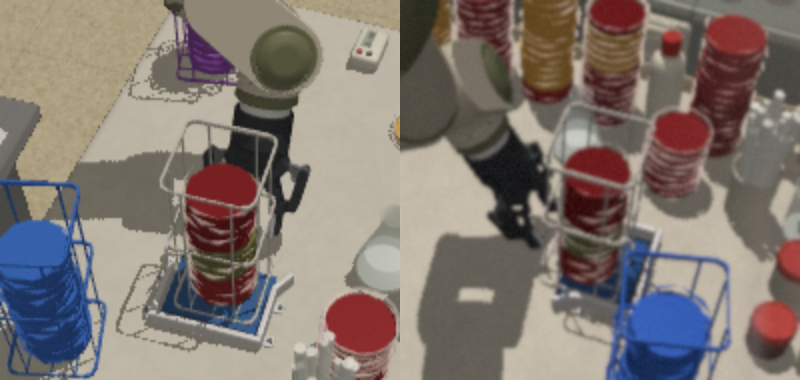

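The carrier is square in the bay, still about 20 mm short of the bumper. I'll go slowly from here.

Request:
move_arm(
  jaw=[6, 6, 6, 6, 6, 6, 6, 6, 6, 6],
  dp=[
    [-0.173, 0, 0.1],
    [-0.173, 0, 0.1],
    [-0.173, 0, 0.1],
    [-0.173, 0, 0.1],
    [-0.173, 0, 0.1],
    [-0.173, 0, 0.1],
    [-0.173, 0, 0.1],
    [-0.173, 0, 0.1],
    [-0.173, 0, 0.1],
    [0, 0, 0],
  ],
  turn=[
    [0, 0, 0],
    [0, 0, 0],
    [0, 0, 0],
    [0, 0, 0],
    [0, 0, 0],
    [0, 0, 0],
    [0, 0, 0],
    [0, 0, 0],
    [0, 0, 0],
    [0, 0, 0],
  ],
)

```text
time_s: 15.02
position: [0.5235, -0.0251, 0.029]
tool_rot: [[-0.008, 1.0, 0.003], [0.864, 0.009, -0.503], [-0.503, -0.001, -0.864]]
ft_force: [0.3, 1.7, 0.8]
grip_width: 0.0602
gripper_force: 0.6
```

Request:
move_arm(
  jaw=[6, 6, 6],
  dp=[
    [-0.087, 0, 0.05],
    [-0.087, 0, 0.05],
    [-0.087, 0, 0.05],
  ],
  turn=[
    [0, 0, 0],
    [0, 0, 0],
    [0, 0, 0],
  ],
)

```text
time_s: 15.27
position: [0.5239, -0.0271, 0.0289]
tool_rot: [[-0.008, 1.0, 0.005], [0.865, 0.009, -0.502], [-0.502, 0.0, -0.865]]
ft_force: [1.2, 12.1, 3.0]
grip_width: 0.06
gripper_force: 6.1
```

```bash
python3 - <<'E'
from h import *
o=st()
C,W,out=both();c=carrier(W,.51,-.085)
E
```

```text
t 15.27 p [ 0.5239 -0.0271  0.0289] q [ -1.7  36.9  94.1 -38.1  54.4  22. ] F [ 1.2 12.1  3. ] 
 [[-0.008  1.     0.005]
 [ 0.865  0.009 -0.502]
 [-0.502  0.    -0.865]] grip 0.06
carrier [ 0.5122 -0.0874] yaw 0.1 n 738 med 0.0011
```

Request:
move_arm(
  jaw=[6, 6],
  dp=[
    [-0.087, 0, 0.05],
    [0, 0, 0],
  ],
  turn=[
    [0, 0, 0],
    [0, 0, 0],
  ],
)

```text
time_s: 15.53
position: [0.524, -0.0272, 0.0289]
tool_rot: [[-0.007, 1.0, 0.006], [0.866, 0.009, -0.501], [-0.501, 0.001, -0.866]]
ft_force: [1.5, 14.5, 3.4]
grip_width: 0.0598
gripper_force: 7.0
```

The tool stalled with 14.5 N on it, so the carrier is against the bumper. Backing off.

Request:
move_arm(
  jaw=[6, 6, 6, 6, 6, 6, 6, 6, 6, 6],
  dp=[
    [0.17, 0, -0.1],
    [0.43, 0, -0.25],
    [0.87, 0, -0.5],
    [0.87, 0, -0.5],
    [0.87, 0, -0.5],
    [-0.5, 0, -0.87],
    [-1, 0, -1.73],
    [-1, 0, -1.73],
    [0, 0, 0],
    [0, 0, 0],
  ],
  turn=[
    [0, 0, 0],
    [0, 0, 0],
    [0, 0, 0],
    [0, 0, 0],
    [0, 0, 0],
    [0, 0, 0],
    [0, 0, 0],
    [0, 0, 0],
    [0, 0, 0],
    [0, 0, 0],
  ],
)

```text
time_s: 16.37
position: [0.5237, 0.0088, 0.0801]
tool_rot: [[-0.007, 1.0, 0.006], [0.864, 0.009, -0.503], [-0.503, 0.002, -0.864]]
ft_force: [0.0, 0.4, -0.6]
grip_width: 0.06
gripper_force: 0.0
```

```bash
python3 - <<'E'
from h import *
o=st()
C,W,out=both();c=carrier(W,.51,-.088)
for k,(_,w) in enumerate(out):
    print(k,'flask/plates',[rect(w[sel(w,*b)])[0] for b in((.65,.76,-.06,.06,.03,.12),(.64,.77,-.19,-.08,.03,.112))])
    b=w[sel(w,.46,.56,-.05,0.,.016,.06)]
    print('tips left rail', [np.percentile(w[sel(w,x0,x1,-.18,-.02,.016,.03)][:,1],[1,99]).round(4) for x0,x1 in((.425,.45),)])
a,_,_=cloud('scene');b,_,_=cloud('top')
cv2.imwrite('pics/s5.png',np.hstack([cv2.resize(a[100:290,130:330],(400,380)),cv2.resize(b[90:280,200:400],(400,380))])[...,::-1])
E
```

```text
t 16.37 p [0.5237 0.0088 0.0801] q [  2.3  32.8  90.6 -34.6  62.4  19.7] F [ 0.   0.4 -0.6] 
 [[-0.007  1.     0.006]
 [ 0.864  0.009 -0.503]
 [-0.503  0.002 -0.864]] grip 0.06
carrier [ 0.5124 -0.0875] yaw -0.1 n 729 med 0.0011
0 flask/plates [(707.2572631835938, 4.068389892578125), (702.3854370117188, -148.5742950439453)]
tips left rail [array([-0.1534, -0.0557])]
1 flask/plates [(699.0615844726562, 8.860099792480469), (712.2119140625, -138.588134765625)]
tips left rail [array([-0.1478, -0.0471])]
```

View pics/s5.png

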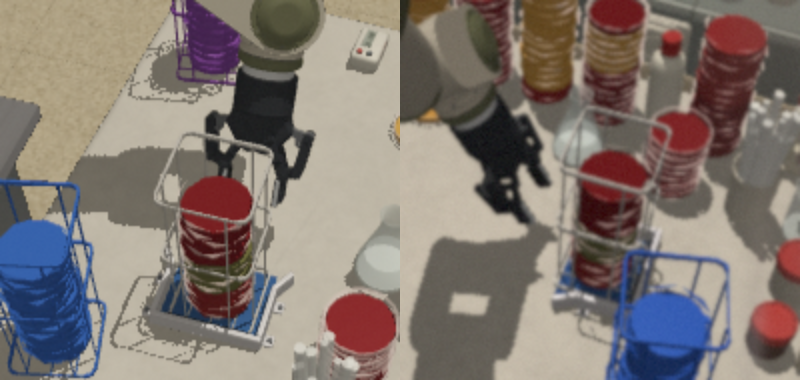

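The carrier stands upright, square and home against the back stop, at about (215,260) in the left crop. The tool is clear and the bystanders look untouched, so I'm handing in.

```bash
python3 -c "
from rig import ticket
print(ticket.close_job())"
```

```text
the job is handed in; nothing more can be done
None
```

The carrier is pushed fully home against the bumper, upright and square between the rails, with the arm backed clear and no bystander seen to move; the job is handed in, but no verdict was returned.

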